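Free the check weight from its keeper and put it on the balance

ROBOT

A 7-joint arm with a two-finger parallel gripper is mounted at the origin on the work surface. World frame = base frame: x ahead of the robot, y to its left, z up, the work surface at z = 0. Lengths are in m, angles in rad, forces in N, time in s.
With the tool pointing down it reaches from about 0.425 to 0.925 m from the base axis. Payload 6.8 kg.
Tool frame: the origin (TCP) lies between the finger pads; the fingertips stand finger_overhang ahead of it and the grasp point (between the pads) lies 6 mm ahead of it (finger_overhang is the distance from the TCP to the fingertips, in m); z points along the fingers, y is the line along which they close (so a half turn about z gives the same grasp; the last joint's range is limited). The gripper opens to 85 mm and grips with 20 to 120 N. Pads are 22 mm wide; open, the fingers measure 114 mm over their backs; the gripper's body (76 mm by 85 mm) begins 54 mm behind the grasp point. The pads swing forward as they close: fully open they stand 13 mm farther back than shut.
Start: joints at [-1.227, 0.477, 0.022, 1.555, -0.011, 1.109, -0.083], TCP at [0.295, 0.607, 0.22] pointing down, gripper open.
Joint ranges: [-2.96, 2.96], [-0.34, 2.1], [-1.41, 1.46], [0.24, 2.44], [-1.37, 4.51], [0.17, 1.92], [-2.96, 2.96]. Speed limits (rad/s): [2.39, 2.39, 3.14, 3.14, 3.14, 3.14, 3.14].

INTERFACE

Orientations are given as a unit quaternion [w, x, y, z].
In Python, from station import * gives the robot as it stands.
- The arm moves only by the tool drive_tool, never from a script. Its argument "increments" is a list of rows, each an object of numbers: "claw": the finger opening in m, from 0 to 0.0854; "dx", "dy", "dz": the shift along the tool's x, y, z in m; "wx", "wy", "wz": the turn, a rotation vector about the tool's x, y, z in degrees. A call has 1 to 20 rows; each row shifts and turns the commanded pose from where the row before left it, along the tool's axes as they then stand; what a row does not reach is not made up. A row lasts 1/8 s, in which the tool goes at most 62.5 mm and 10.7 degrees, less where a joint would pass 70% of its speed; a pose out of reach is approached as far as the arm can. A call with a gripper value outside its range is refused whole. The fingers move at their own pace and stop on an object; "newtons" is the grip in N (left out, the last holds). Time passes only in rows, so rows that do not move let the fingers close. It gives the time, the measured TCP pose, the force, the opening and the grip force at its end, in the units of the state.
- get_obs(): the state, without advancing time (a new reading comes with each control period).
- read_camera(name): name is "scene" or "top"; returns (picture, depth): 420x560x3 uint8, red, green, blue; 420x560 float32, m along the optical axis (not along the pixel's ray), 0 where there is no reading.
- calibration(name): a dict with "intrinsics" (3x3 intrinsics, pixels), "R" (3x3) and "t" (3): a world point X has camera coordinates R X + t. Camera axes: x right, y down, z forward; pixel columns grow to the right and rows downward; lengths in m; the calibration is good to about 2 mm. A picture is of the moment at which its call begins. calibration takes no time and is no camera call.
- hand_in(): hands the job in; it is judged then, once.
The state is a dict: "t": time; "q": joint angles; "joint_vel": joint speeds; "joint_torque": joint torques, N m; "eef_pos": TCP position; "tool_rot": TCP orientation; "contact_force": force on the tool from outside, world axes, zero at the start; "torque": the same for the moment, N m; "gripper_width": opening from 0.0 (shut) to 1.0 (fully open); "grasp_force": force on a finger pad.
Only numpy, scipy, OpenCV 4.12 (cv2) and the standard library are available. Lean on these libraries where they do the work, as an engineer would, in place of code of your own. Each camera call takes 0.05 s, during which the arm holds its last target. There are 200 camera calls.

TASK

Free the thicker check weight: pull the keeper's sprung knob up, turn it so that the keeper swings clear of the thick weight and over the thin one, and let it snap fully down into the new notch. Then lift the thick weight out and set it gently upright on the middle of the balance pan. The dock only stands loose on the bench: do not lift, shove or twist it out of place, and leave the thin weight and the other things where they are.

Things in the scene. Friction and masses are not known exactly. Their poses are not given: they have to be found in the camera images.
- knob_grip (a point): Centre of the knob's black bar handle, on the knob's vertical axis, 113 mm above the bench while down. The bar is 46 mm long (this point's x, towards the keeper's middle), 14 mm thick (y) and 28 mm tall (z); below it a 20 mm round neck, 10 mm high, stands on a flat 56 mm steel disc. Grip the bar across its thickness.
- knob (a joint): Lift of the sprung knob and keeper, m: 0 = down in a notch, 0.006 = tooth on the land between notches, 0.012 = hard stop. Pulling takes about 10 N at first, 14 N at the stop. Lifted over 6 mm (9 is comfortable) it turns easily, up to 1.35 rad either way from the dock's x.
- tooth (a point): End of the knob's tooth, hidden under the disc, on the keeper's side. At the start it sits in a wide middle slot. A narrow notch lies on either side, 0.8 to 1.2 rad from the dock's x: where differs and is not seen, so feel for it: let the knob down on the land (at about 0.65 rad) and turn on till it drops in, which needs 0.03 rad; there it is blocked from turning.
- keeper_mid (a point): Middle of the keeper: a steel arc strap 10 mm wide, 6 mm thick, of 75 mm radius about the knob axis, reaching 1.1 rad to either side of this point, on three spokes; it turns and lifts with the knob. It passes 6 mm above the tops of the weights. At the start it points along the dock's x and bars both; one notch on, it bars only one.
- dock: The loose cast dock (3 kg with all on it): grey plinth 130 x 176 mm, 25 mm high, from 50 mm behind to 80 mm before its origin, which lies on the bench under the knob axis. Its x points from the knob axis to between the two weight seats; z up. About 30 N of pull lifts it, and 15 to 20 N of side push or 1 N m of twist slides it.
- dock_edge (a point): Middle of the plinth's edge on the weights' side, 80 mm along the dock's x from the knob axis, on its top.
- weight_big_c (a point): Centre of the thick (200 g) steel check weight: cylinder 26 mm across, 52 mm high, its top 10 mm a waisted 23 mm button. It stands on the plinth (25 mm above the bench) in one of two seats, 75 mm from the knob axis at +0.95 or -0.95 rad from the dock's x, between four pins 7 mm high. Which weight has which seat differs. z up.
- weight_small_c (a point): Centre of the thin (100 g) check weight: the same shape and height, 18 mm across, in the other seat. It stays there, under the keeper.
- pan_top (a point): Centre of the top of the balance's round steel pan (120 mm diameter), about 72 mm above the bench; z up. The white balance under it (210 x 190 mm) is fixed, 57 mm high, its display 75 to 135 mm along this point's -x.
- pan (a joint): How far the sprung pan is pressed down, m: about 0.4 mm per N, stop at 9 mm. The weight alone presses it by about 0.8 mm.
- bottle_a: Amber reagent bottle, 68 mm diameter, 150 mm high; origin under its centre. Leave alone.
- bottle_b: A second such amber bottle. Leave alone.
- tube: Sample tube with blue cap standing on the bench, 33 mm diameter, 104 mm high; origin under its centre. Leave alone.
- cup: White paper cup, 74 mm diameter, 100 mm high; origin under its centre. Leave alone.
Things that resemble listed ones, but are neither listed nor needed, are in the scene too. What is shaped like the dock but brown or green is not meant.

How it is judged:
On the way:
1. the keeper knob is down in the notch that bars the thin weight and frees the thick one, which still stands in its seat (value of joint knob below 0.002 m and horizontal distance between keeper_mid and weight_small_c below 0.03 m and horizontal distance between weight_big_c and dock between 0.06 and 0.09 m and z of weight_big_c in the frame of dock below 0.055 m), for 0.2 s.
At the end, for the whole second after the job is handed in: Knob fully down (within 2 mm) in the side notch, keeper middle within 30 mm of the thin weight seen from above; thin weight upright in its seat (60 to 90 mm from the knob axis); thick weight released, still, upright (0.1 rad) on the pan within 35 mm of its centre (value of joint knob below 0.002 m and horizontal distance between keeper_mid and weight_small_c below 0.03 m and horizontal distance between weight_big_c and pan_top below 0.035 m and z of weight_big_c in the frame of pan_top between 0.022 and 0.03 m and angle between each of weight_big_c, weight_small_c's own z axis and vertical below 0.1 rad and linear speed of weight_big below 0.02 m/s and horizontal distance between weight_small_c and dock between 0.06 and 0.09 m); the robot touches nothing.
It fails at once if the dock is lifted or shoved more than 10 mm (distance of dock from where it was at the start of the episode above 0.01 m).
It fails at once if the dock is twisted or tipped so that its edge moves more than 15 mm (distance of dock_edge from where it was at the start of the episode above 0.015 m).
It fails at once if the thin weight is moved more than 20 mm (distance of weight_small_c from where it was at the start of the episode above 0.02 m).
It fails at once if the pan is pressed down more than 6 mm (about 15 N): weight dropped or pushed hard (value of joint pan above 0.006 m).
It fails at once if a bottle, the tube or the cup is moved more than 20 mm (distance of any of bottle_a, bottle_b, tube, cup from where it was at the start of the episode above 0.02 m).
It also fails if it takes over 61 s, if anything falls off the work surface, if the arm or the gripper's body presses on something with over 40 N, if the wrist force passes 120 N, or if a joint passes its speed limit or range.

## Working session

There is one attempt and no reset: what is moved stays moved. The work goes in short steps, Python scripts to look and compute and a tool call to move; the robot and the scene stay as the last step left them, time stands still between calls to the robot, and variables do not carry over. Pictures are saved under pics/ and viewed, at most 13 in all, crops included, and the job is handed in when it is done.

Besides the shell and the picture viewer there is one more tool, called after "Request:" as a command line: name --argument value ..., lists and objects as JSON in quotes. drive_tool: Moves the arm, as the interface text tells. Its arguments: {"type":"object","properties":{"increments":{"type":"array","items":{"type":"object","properties":{"claw":{"type":"number"},"dx":{"type":"number"},"dy":{"type":"number"},"dz":{"type":"number"},"wx":{"type":"number"},"wy":{"type":"number"},"wz":{"type":"number"}}}},"newtons":{"type":"number"}},"required":["increments"]}

```bash
mkdir -p pics; ls; cat > h.py <<'E'
from station import *
import numpy as np, cv2
def snap(n):
    p,d=read_camera(n); np.savez(f'{n}.npz',p=p,d=d); return p,d
def world(n,d):
    c=calibration(n);K=np.array(c['intrinsics']);R=np.array(c['R']);t=np.array(c['t'])
    v,u=np.mgrid[:d.shape[0],:d.shape[1]]
    P=np.stack([(u-K[0,2])/K[0,0]*d,(v-K[1,2])/K[1,1]*d,d],-1)
    return (P-t)@R
E
python3 - <<'E'
from h import *
for n in('top','scene'):
    p,d=snap(n);cv2.imwrite(f'pics/{n}0.png',p[:,:,::-1])
    c=calibration(n);R=np.array(c['R']);print(n,-R.T@np.array(c['t']),R.round(2).tolist())
o=get_obs();print(o)
E
```

```text
pics
top [0.37278838 0.04379305 1.39052108] [[-0.03, -1.0, 0.02], [-0.99, 0.02, -0.13], [0.13, -0.02, -0.99]]
scene [ 1.71708246 -0.26398234  0.9010094 ] [[0.22, 0.97, 0.02], [0.55, -0.11, -0.83], [-0.8, 0.2, -0.56]]
{'t': 0.1, 'q': array([-1.22706248,  0.47773172,  0.02235507,  1.55633038, -0.01149266,
        1.10932095, -0.08309511]), 'joint_vel': array([ 0.00137296, -0.00197446, -0.00082472, -0.00270332,  0.00022959,
       -0.00154518,  0.00102282]), 'joint_torque': array([ 4.61857664e-03, -5.97757423e+01,  1.61384247e+00, -2.81951559e+01,
        1.28715090e-02,  4.99189046e-03, -2.71537331e-06]), 'eef_pos': array([0.29449608, 0.60675898, 0.219323  ]), 'tool_rot': array([-1.20499503e-04,  2.23991529e-01,  9.74590737e-01, -8.22218922e-04]), 'contact_force': array([-0.4657007 ,  0.75336609, -0.26659207]), 'torque': array([ 0.03415233,  0.05510063, -0.00619296]), 'grasp_force': 0.0, 'gripper_width': 0.9999076028480561}
```

View pics/top0.png

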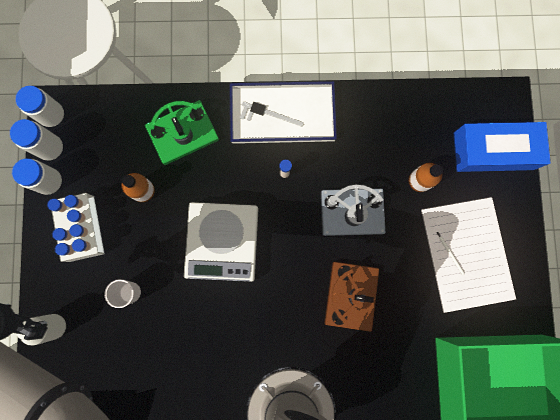

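View pics/scene0.png

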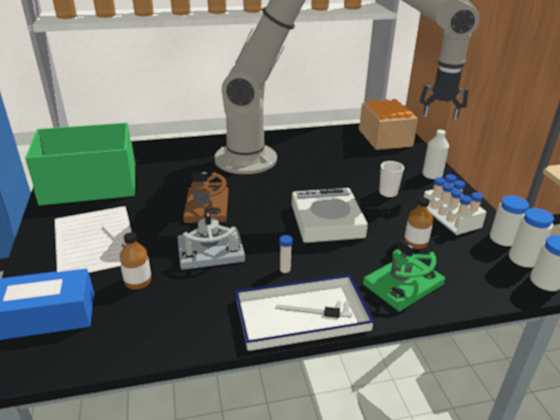

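The top view shows the grey dock at about (353,210), its keeper pointing up (+x), with the weights at about (333,200) and (377,200). The balance pan is at about (222,231). I'll zoom in and measure.

```bash
python3 - <<'E'
from h import *
T=np.load('top.npz');S=np.load('scene.npz')
a=cv2.resize(T['p'][175:245,310:400],None,fx=6,fy=6,interpolation=cv2.INTER_CUBIC)
b=cv2.resize(S['p'][195:275,170:250],None,fx=5,fy=5,interpolation=cv2.INTER_CUBIC)
c=np.zeros((420,400,3),np.uint8);c[:400]=b
cv2.imwrite('pics/zoom0.png',np.hstack([a,c])[:,:790,::-1])
W=world('top',T['d']);np.set_printoptions(precision=4,suppress=True)
X=W[175:245,310:400].reshape(-1,3)
for lo,hi in((.018,.032),(.07,.08),(.08,.09),(.09,.105),(.115,.14)):
    m=X[(X[:,2]>lo)&(X[:,2]<hi)];print(lo,len(m),np.median(m,0),m.min(0),m.max(0))
# plinth rect
m=X[(X[:,2]>.015)];print('plinth',cv2.minAreaRect((m[:,:2]*1000).astype(np.float32)))
m=X[(X[:,2]>.118)];print('bar',cv2.minAreaRect((m[:,:2]*1000).astype(np.float32)))
Y=W[195:290,175:265].reshape(-1,3)
m=Y[(Y[:,2]>.066)&(Y[:,2]<.08)];print('pan',cv2.minEnclosingCircle((m[:,:2]*1000).astype(np.float32)),np.median(m,0),len(m))
m=Y[(Y[:,2]>.03)];print('bal',cv2.minAreaRect((m[:,:2]*1000).astype(np.float32)))
for n in('top','scene'):
  W=world(n,np.load(n+'.npz')['d'])
  g=(abs(W[...,0]-.66)<.12)&(abs(W[...,1]+.03)<.3)
print(W[g][:,2].max())
E
```

```text
0.018 1964 [ 0.5387 -0.1838  0.0263] [ 0.4836 -0.2811  0.018 ] [ 0.6133 -0.1046  0.032 ]
0.07 31 [ 0.5701 -0.1345  0.0765] [ 0.5106 -0.2531  0.07  ] [ 0.5856 -0.1211  0.0797]
0.08 278 [ 0.5696 -0.1874  0.0881] [ 0.5085 -0.264   0.0802] [ 0.6129 -0.121   0.09  ]
0.09 332 [ 0.5719 -0.1888  0.092 ] [ 0.5077 -0.2604  0.09  ] [ 0.6125 -0.1221  0.1006]
0.115 106 [ 0.533  -0.1916  0.1276] [ 0.5105 -0.2001  0.1153] [ 0.5547 -0.1848  0.1338]
plinth ((519.36376953125, -108.4927978515625), (176.13980102539062, 384.28643798828125), 19.280744552612305)
bar ((450.4145812988281, -87.77513122558594), (41.7606201171875, 302.655029296875), 38.397037506103516)
pan ((463.02862548828125, 185.00851440429688), 106.45745849609375) [0.4902 0.1777 0.0734] 1704
bal ((469.8809509277344, 155.66152954101562), (237.56207275390625, 210.1806640625), 85.73397064208984)
0.13043185890053022
```

View pics/zoom0.png

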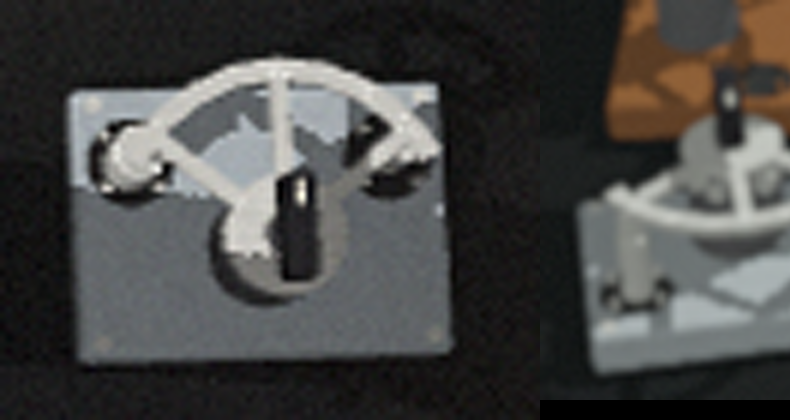

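```bash
cat >> h.py <<'E'
from scipy.spatial.transform import Rotation as Ro
def pose():
    o=get_obs();w,x,y,z=o['tool_rot'];return np.array(o['eef_pos']),Ro.from_quat([x,y,z,w]),o
def delta(target,yaw_y):
    """tool-frame shift (from current axes) and turn to have TCP at target, tool down, tool y at yaw_y deg in world"""
    p,R,o=pose();c,s=np.cos(np.radians(yaw_y)),np.sin(np.radians(yaw_y))
    y=np.array([c,s,0]);z=np.array([0,0,-1.]);x=np.cross(y,z)
    G=Ro.from_matrix(np.c_[x,y,z]);M=R.as_matrix()
    print('p',p.round(4),'yawy',np.degrees(np.arctan2(M[1,1],M[0,1])).round(2),'shift mm',(R.inv().apply(target-p)*1000).round(1),'after-turn frame',(G.inv().apply(target-p)*1000).round(1),'turn',np.degrees((R.inv()*G).as_rotvec()).round(2))
E
python3 - <<'E'
from h import *
import station
print([n for n in dir(station) if n[0]!='_'], getattr(station,'finger_overhang',None))
T=np.load('top.npz');W=world('top',T['d']);np.set_printoptions(precision=4,suppress=True)
def comp(mask,seed):
    n,l=cv2.connectedComponents(mask.astype(np.uint8));return l==l[seed[1],seed[0]]
m=comp((W[...,2]>.012),(353,225))
u8=m[:,:];pts=W[m&(W[...,2]<.032)]
h=T['p'].astype(int)
print('plinth',cv2.minAreaRect((pts[:,:2]*1000).astype(np.float32)),len(pts),np.median(pts[:,2]))
# line-fit front/back edges by y-bins
ed=[]
for y0 in np.arange(-.27,-.115,.01):
    b=pts[abs(pts[:,1]-y0)<.005];ed.append((y0,b[:,0].min(),b[:,0].max()))
ed=np.array(ed);print('slopes',np.polyfit(ed[:,0],ed[:,1],1),np.polyfit(ed[:,0],ed[:,2],1))
g=m&(W[...,2]>.118)&(W[...,2]<.135);q=W[g];print('bar',cv2.minAreaRect((q[:,:2]*1000).astype(np.float32)),q.mean(0))
b=comp(W[...,2]>.03,(222,231))
P=W[b&(W[...,2]>.0655)&(W[...,2]<.08)];c=np.median(P[:,:2],0)
for _ in range(5):
    k=P[np.hypot(*(P[:,:2]-c).T)<.068];hull=cv2.convexHull((k[:,:2]*1000).astype(np.float32));c=np.array(cv2.minEnclosingCircle(hull)[0])/1000*0.5+0.5*np.median(k[:,:2],0)
print('pan',c,cv2.minEnclosingCircle(hull),np.median(k,0),len(k))
B=W[b&(W[...,2]>.05)];print('bal',cv2.minAreaRect((B[:,:2]*1000).astype(np.float32)))
delta(np.array([.5,.25,.22]),90)
E
```

```text
['PlanningError', 'calibration', 'finger_overhang', 'get_obs', 'hand_in', 'read_camera'] 0.025
plinth ((548.44580078125, -192.76625061035156), (129.7806396484375, 176.5755157470703), 0.03229955583810806) 1986 0.026287742413512425
slopes [0.0002 0.4843] [0.0131 0.6124]
bar ((532.7945556640625, -192.49102783203125), (44.20466613769531, 14.376092910766602), 1.90072762966156) [ 0.5332 -0.1919  0.1276]
pan [0.4937 0.176 ] ((491.790771484375, 174.8580322265625), 64.82118225097656) [0.4956 0.1771 0.0737] 1517
bal ((469.9288024902344, 155.657958984375), (237.56207275390625, 210.08473205566406), 85.73397064208984)
p [0.2945 0.6068 0.2193] yawy 64.11 shift mm [-340.6 -231.2   -0.2] after-turn frame [-205.5 -356.8   -0.7] turn [ -0.1   -0.01 -25.89]
```

Request:
drive_tool --increments '[{"wz": -8.6, "claw": 0.05}, {"wz": -8.6}, {"wz": -8.7}, {"dx": -0.0257, "dy": -0.0446}, {"dx": -0.0257, "dy": -0.0446}, {"dx": -0.0257, "dy": -0.0446}, {"dx": -0.0257, "dy": -0.0446}, {"dx": -0.0257, "dy": -0.0446}, {"dx": -0.0257, "dy": -0.0446}, {"dx": -0.0257, "dy": -0.0446}, {"dx": -0.0257, "dy": -0.0446}, {"dx": -0.004, "dy": -0.05}, {"dx": -0.004, "dy": -0.05}, {"dx": -0.004, "dy": -0.05}, {"dx": -0.004, "dy": -0.05}, {"dx": -0.004, "dy": -0.05}, {"dx": -0.004, "dy": -0.05}, {"dx": -0.004, "dy": -0.05}, {"dx": -0.004, "dy": -0.05}, {"dx": -0.001, "dy": -0.0425}]' --newtons 30

```text
schema error: expected keys claw, dx, dy, dz, wx, wy, wz
```

```bash
python3 - <<'E'
from h import *
delta(np.array([.533,-.1922,.119]),90.8);print(get_obs()['contact_force'],get_obs()['gripper_width'],get_obs()['t'])
E
```

```text
p [0.2945 0.6068 0.2193] yawy 64.11 shift mm [-563.4 -614.5  101.4] after-turn frame [-227.3 -802.2  100.3] turn [-9.000e-02 -1.000e-02 -2.669e+01]
[-0.4657007   0.75336609 -0.26659207] 0.9999076028480561 0.1
```

All keys are needed in every row.

Request:
drive_tool --increments '[{"claw": 0.05, "dx": 0, "dy": 0, "dz": 0, "wx": 0, "wy": 0, "wz": -8.8}, {"claw": 0.05, "dx": 0, "dy": 0, "dz": 0, "wx": 0, "wy": 0, "wz": -8.8}, {"claw": 0.05, "dx": 0, "dy": 0, "dz": 0, "wx": 0, "wy": 0, "wz": -8.8}, {"claw": 0.05, "dx": -0.0257, "dy": -0.0446, "dz": 0, "wx": 0, "wy": 0, "wz": 0}, {"claw": 0.05, "dx": -0.0257, "dy": -0.0446, "dz": 0, "wx": 0, "wy": 0, "wz": 0}, {"claw": 0.05, "dx": -0.0257, "dy": -0.0446, "dz": 0, "wx": 0, "wy": 0, "wz": 0}, {"claw": 0.05, "dx": -0.0257, "dy": -0.0446, "dz": 0, "wx": 0, "wy": 0, "wz": 0}, {"claw": 0.05, "dx": -0.0257, "dy": -0.0446, "dz": 0, "wx": 0, "wy": 0, "wz": 0}, {"claw": 0.05, "dx": -0.0257, "dy": -0.0446, "dz": 0, "wx": 0, "wy": 0, "wz": 0}, {"claw": 0.05, "dx": -0.0257, "dy": -0.0446, "dz": 0, "wx": 0, "wy": 0, "wz": 0}, {"claw": 0.05, "dx": -0.0257, "dy": -0.0446, "dz": 0, "wx": 0, "wy": 0, "wz": 0}, {"claw": 0.05, "dx": -0.003, "dy": -0.05, "dz": 0, "wx": 0, "wy": 0, "wz": 0}, {"claw": 0.05, "dx": -0.003, "dy": -0.05, "dz": 0, "wx": 0, "wy": 0, "wz": 0}, {"claw": 0.05, "dx": -0.003, "dy": -0.05, "dz": 0, "wx": 0, "wy": 0, "wz": 0}, {"claw": 0.05, "dx": -0.003, "dy": -0.05, "dz": 0, "wx": 0, "wy": 0, "wz": 0}, {"claw": 0.05, "dx": -0.003, "dy": -0.05, "dz": 0, "wx": 0, "wy": 0, "wz": 0}, {"claw": 0.05, "dx": -0.003, "dy": -0.05, "dz": 0, "wx": 0, "wy": 0, "wz": 0}, {"claw": 0.05, "dx": -0.003, "dy": -0.05, "dz": 0, "wx": 0, "wy": 0, "wz": 0}, {"claw": 0.05, "dx": -0.003, "dy": -0.05, "dz": 0, "wx": 0, "wy": 0, "wz": 0}, {"claw": 0.05, "dx": 0, "dy": -0.042, "dz": 0, "wx": 0, "wy": 0, "wz": 0}]' --newtons 30

```text
t: 2.6
eef_pos: [0.531, -0.1915, 0.2199]
tool_rot: [-0.0, -0.004, 1.0, -0.0]
contact_force: [0.2, 0.5, -0.7]
gripper_width: 0.586
grasp_force: 0.0
```

```bash
python3 - <<'E'
from h import *
delta(np.array([.533,-.1922,.119]),90.8);print(get_obs()['contact_force'],get_obs()['gripper_width'],get_obs()['t'])
E
```

```text
p [ 0.531  -0.1915  0.2199] yawy 90.46 shift mm [ -2.   -0.7 100.9] after-turn frame [ -2.   -0.8 100.9] turn [-0.01 -0.03 -0.34]
[ 0.18784682  0.52425408 -0.70488111] 0.5862349568191898 2.6
```

Request:
drive_tool --increments '[{"claw": 0.05, "dx": -0.002, "dy": -0.0007, "dz": 0.025, "wx": 0, "wy": 0, "wz": 0}, {"claw": 0.04, "dx": 0, "dy": 0, "dz": 0.025, "wx": 0, "wy": 0, "wz": 0}, {"claw": 0.04, "dx": 0, "dy": 0, "dz": 0.02, "wx": 0, "wy": 0, "wz": 0}, {"claw": 0.04, "dx": 0, "dy": 0, "dz": 0.02, "wx": 0, "wy": 0, "wz": 0}, {"claw": 0.035, "dx": 0, "dy": 0, "dz": 0.01, "wx": 0, "wy": 0, "wz": 0}, {"claw": 0.03, "dx": 0, "dy": 0, "dz": 0, "wx": 0, "wy": 0, "wz": 0}, {"claw": 0.02, "dx": 0, "dy": 0, "dz": 0, "wx": 0, "wy": 0, "wz": 0}, {"claw": 0.01, "dx": 0, "dy": 0, "dz": 0, "wx": 0, "wy": 0, "wz": 0}, {"claw": 0.01, "dx": 0, "dy": 0, "dz": 0, "wx": 0, "wy": 0, "wz": 0}, {"claw": 0.01, "dx": 0, "dy": 0, "dz": 0, "wx": 0, "wy": 0, "wz": 0}]' --newtons 20

```text
t: 3.85
eef_pos: [0.5336, -0.1901, 0.1204]
tool_rot: [0.0, -0.004, 1.0, -0.0]
contact_force: [0.6, 0.2, -0.3]
gripper_width: 0.113
grasp_force: 0.0
```

```bash
python3 - <<'E'
from h import *
delta(np.array([.533,-.1922,.119]),90.8);o=get_obs();print(o['contact_force'],o['torque'],o['gripper_width'],o['t'])
p,d=snap('scene');cv2.imwrite('pics/s1.png',cv2.resize(p[150:290,130:290],None,fx=4,fy=4)[:,:,::-1])
E
```

```text
p [ 0.5336 -0.1901  0.1204] yawy 90.51 shift mm [ 0.6 -2.1  1.4] after-turn frame [ 0.6 -2.1  1.4] turn [-0.    0.02 -0.29]
[ 0.56690803  0.20766563 -0.27148016] [-0.05664896 -0.02790297 -0.03423489] 0.11250311050797956 3.85
```

View pics/s1.png

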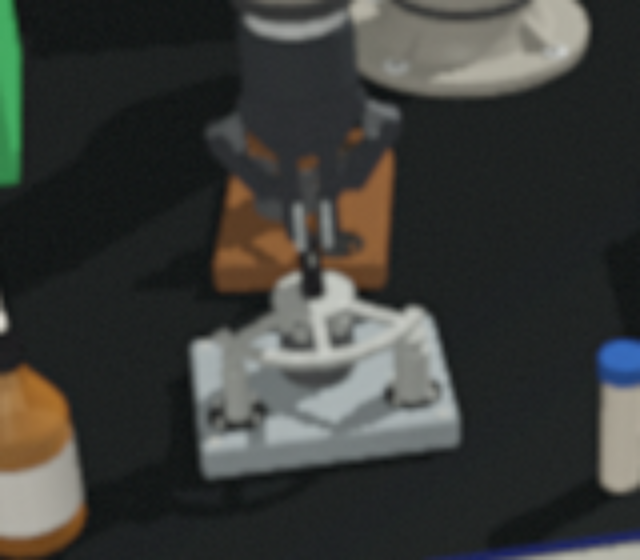

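The fingers closed without the bar between them. In the picture they stop above or behind it, with the bar at about (312,265) and the tips at about (315,250). I'll check against scene depth.

```bash
python3 - <<'E'
from h import *
np.set_printoptions(precision=3,suppress=True)
S=np.load('scene.npz');W=world('scene',S['d'])
for u,v in((312,285),(312,270),(312,258),(300,235),(328,235),(313,232),(295,275),(280,150),(450,440),(205,465)):
    a,b=v//4+150,u//4+130;print((u,v),W[a,b],S['p'][a,b])
p,d=snap('top');Wt=world('top',d)
m=(abs(Wt[...,0]-.533)<.1)&(abs(Wt[...,1]+.19)<.1)&(Wt[...,2]<.14)
print(get_obs()['q'])
cv2.imwrite('pics/t1.png',cv2.resize(p[150:260,290:420],None,fx=5,fy=5)[:,:,::-1])
E
```

```text
(312, 285) [ 0.559 -0.193  0.113] [31 31 33]
(312, 270) [ 0.552 -0.192  0.122] [40 40 41]
(312, 258) [ 0.545 -0.191  0.127] [89 91 86]
(300, 235) [ 0.546 -0.198  0.148] [122 127 126]
(328, 235) [ 0.549 -0.179  0.147] [117 122 121]
(313, 232) [ 0.516 -0.188  0.128] [61 47 41]
(295, 275) [ 0.395 -0.198  0.015] [146 141 130]
(280, 150) [ 0.553 -0.207  0.219] [45 47 50]
(450, 440) [ 0.613 -0.111  0.007] [114 121 121]
(205, 465) [ 0.615 -0.279  0.014] [109 115 116]
[ 0.027  0.425  0.261  1.925 -0.147  0.81   1.948]
```

View pics/t1.png

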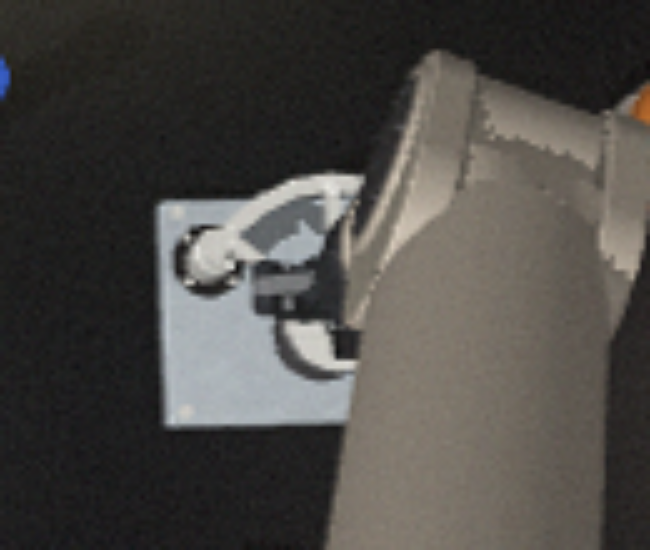

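```bash
python3 - <<'E'
from h import *
np.set_printoptions(precision=3,suppress=True)
p,S=snap('scene');W=world('scene',S)
print(get_obs()['eef_pos'],get_obs()['gripper_width'],get_obs()['t'])
for r in range(196,226,1):
    print(r,' '.join(f'{W[r,c,0]:.3f},{W[r,c,1]:.3f},{W[r,c,2]:.3f}' for c in (204,206,208,210,212)))
E
```

```text
[ 0.533 -0.19   0.12 ] 0.1180483602079624 4.0
196 0.548,-0.198,0.187 0.336,-0.180,0.057 0.327,-0.173,0.051 0.544,-0.182,0.183 0.550,-0.177,0.186
197 0.548,-0.198,0.184 0.336,-0.180,0.053 0.329,-0.173,0.049 0.541,-0.182,0.178 0.545,-0.177,0.180
198 0.547,-0.198,0.181 0.330,-0.180,0.046 0.330,-0.174,0.046 0.548,-0.182,0.179 0.547,-0.177,0.178
199 0.545,-0.198,0.176 0.332,-0.180,0.044 0.327,-0.174,0.040 0.537,-0.182,0.169 0.550,-0.177,0.177
200 0.548,-0.199,0.175 0.332,-0.180,0.040 0.328,-0.174,0.036 0.537,-0.182,0.166 0.549,-0.178,0.173
201 0.544,-0.199,0.169 0.335,-0.181,0.038 0.332,-0.174,0.035 0.549,-0.183,0.171 0.547,-0.178,0.168
202 0.547,-0.199,0.168 0.328,-0.181,0.030 0.328,-0.174,0.029 0.545,-0.183,0.164 0.545,-0.178,0.164
203 0.547,-0.199,0.165 0.548,-0.194,0.164 0.327,-0.175,0.025 0.547,-0.183,0.163 0.542,-0.178,0.159
204 0.542,-0.199,0.158 0.547,-0.194,0.161 0.338,-0.175,0.028 0.548,-0.184,0.160 0.546,-0.178,0.158
205 0.545,-0.200,0.157 0.547,-0.194,0.158 0.340,-0.176,0.025 0.547,-0.184,0.156 0.547,-0.178,0.156
206 0.545,-0.200,0.154 0.548,-0.195,0.155 0.343,-0.176,0.024 0.5
[... 1215 characters left out ...]
1,0.018
219 0.506,-0.201,0.086 0.558,-0.198,0.120 0.553,-0.192,0.116 0.555,-0.187,0.116 0.516,-0.179,0.089
220 0.512,-0.201,0.086 0.552,-0.198,0.113 0.559,-0.193,0.116 0.557,-0.187,0.114 0.518,-0.179,0.087
221 0.519,-0.202,0.088 0.554,-0.198,0.111 0.556,-0.193,0.111 0.554,-0.187,0.109 0.526,-0.180,0.089
222 0.524,-0.202,0.087 0.555,-0.199,0.108 0.557,-0.193,0.108 0.554,-0.188,0.106 0.532,-0.181,0.090
223 0.535,-0.203,0.092 0.552,-0.199,0.102 0.559,-0.194,0.107 0.553,-0.188,0.102 0.534,-0.181,0.088
224 0.535,-0.203,0.088 0.540,-0.198,0.091 0.558,-0.194,0.103 0.559,-0.188,0.103 0.536,-0.181,0.086
225 0.541,-0.204,0.089 0.542,-0.198,0.089 0.546,-0.193,0.091 0.540,-0.187,0.086 0.547,-0.182,0.090
```

The fingertips are at z≈0.135 while the TCP reads 0.120. So the tips are about 40 mm higher than the stated overhang implies, and I'll trust the camera. I'll open, shift and go down carefully.

Request:
drive_tool --increments '[{"claw": 0.035, "dx": 0, "dy": -0.002, "dz": 0, "wx": 0, "wy": 0, "wz": 0}, {"claw": 0.035, "dx": 0, "dy": 0, "dz": 0, "wx": 0, "wy": 0, "wz": 0}, {"claw": 0.035, "dx": 0, "dy": 0, "dz": 0, "wx": 0, "wy": 0, "wz": 0}, {"claw": 0.035, "dx": 0, "dy": 0, "dz": 0.01, "wx": 0, "wy": 0, "wz": 0}, {"claw": 0.035, "dx": 0, "dy": 0, "dz": 0.01, "wx": 0, "wy": 0, "wz": 0}, {"claw": 0.035, "dx": 0, "dy": 0, "dz": 0, "wx": 0, "wy": 0, "wz": 0}]' --newtons 20

```text
t: 4.75
eef_pos: [0.5325, -0.1918, 0.0988]
tool_rot: [-0.001, -0.005, 1.0, 0.0]
contact_force: [-0.9, 0.4, -0.2]
gripper_width: 0.409
grasp_force: 0.0
```

```bash
python3 - <<'E'
from h import *
p,S=snap('scene');W=world('scene',S)
o=get_obs();print(o['eef_pos'],o['gripper_width'],o['contact_force'])
for r in range(198,222,1):
    print(r,' '.join(f'{W[r,c,0]:.3f},{W[r,c,1]:.3f},{W[r,c,2]:.3f}' for c in (200,202,204,207,212,214,216)))
E
```

```text
[ 0.53292051 -0.19197351  0.09941435] 0.4136501393713051 [ 0.12425603  0.92365212 -0.17280143]
198 0.551,-0.209,0.184 0.550,-0.204,0.183 0.335,-0.186,0.050 0.328,-0.176,0.044 0.299,-0.159,0.025 0.552,-0.172,0.180 0.554,-0.167,0.181
199 0.551,-0.209,0.181 0.339,-0.193,0.049 0.337,-0.187,0.048 0.338,-0.177,0.047 0.301,-0.159,0.022 0.550,-0.172,0.176 0.550,-0.167,0.175
200 0.551,-0.209,0.178 0.340,-0.193,0.047 0.333,-0.187,0.041 0.328,-0.177,0.037 0.309,-0.160,0.024 0.550,-0.172,0.173 0.551,-0.167,0.173
201 0.550,-0.210,0.174 0.333,-0.193,0.038 0.335,-0.187,0.039 0.337,-0.178,0.039 0.316,-0.161,0.024 0.547,-0.172,0.168 0.541,-0.166,0.164
202 0.552,-0.210,0.172 0.333,-0.193,0.035 0.336,-0.187,0.036 0.334,-0.178,0.033 0.322,-0.161,0.024 0.545,-0.172,0.164 0.547,-0.167,0.164
203 0.549,-0.210,0.167 0.336,-0.194,0.033 0.337,-0.188,0.033 0.333,-0.178,0.029 0.328,-0.162,0.024 0.531,-0.171,0.151 0.544,-0.167,0.159
204 0.547,-0.210,0.163 0.341,-0.194,0.032 0.334,-0.188,0.027 0.331,-0.178,0.024 0.332,-0.162,0.023 0.532,-0.172,0.149 0.541,-0.167,0.154
205 0.551,-0.211,0.162 0.339,-0.195,0.027 0.33
[... 1582 characters left out ...]
48,-0.170,0.119
217 0.543,-0.213,0.119 0.398,-0.201,0.021 0.392,-0.194,0.016 0.555,-0.195,0.124 0.402,-0.170,0.019 0.405,-0.164,0.021 0.543,-0.169,0.112
218 0.545,-0.213,0.117 0.391,-0.201,0.013 0.399,-0.195,0.017 0.555,-0.195,0.121 0.398,-0.170,0.013 0.404,-0.165,0.017 0.407,-0.159,0.018
219 0.550,-0.214,0.117 0.546,-0.208,0.113 0.513,-0.201,0.091 1.717,-0.264,0.901 0.522,-0.179,0.093 1.717,-0.264,0.901 0.407,-0.159,0.014
220 0.395,-0.207,0.009 0.512,-0.207,0.087 0.515,-0.201,0.088 0.554,-0.195,0.114 0.523,-0.180,0.091 0.518,-0.174,0.087 0.523,-0.168,0.089
221 0.518,-0.213,0.088 0.519,-0.207,0.089 0.522,-0.202,0.090 0.558,-0.196,0.113 0.529,-0.180,0.091 0.522,-0.174,0.086 0.526,-0.169,0.088
```

The tips are now at z≈0.115 and straddle the bar. I'll go down 16 mm and close.

Request:
drive_tool --increments '[{"claw": 0.035, "dx": 0, "dy": -0.0005, "dz": 0.008, "wx": 0, "wy": 0, "wz": 0}, {"claw": 0.035, "dx": 0, "dy": 0, "dz": 0.008, "wx": 0, "wy": 0, "wz": 0}, {"claw": 0.02, "dx": 0, "dy": 0, "dz": 0, "wx": 0, "wy": 0, "wz": 0}, {"claw": 0.005, "dx": 0, "dy": 0, "dz": 0, "wx": 0, "wy": 0, "wz": 0}, {"claw": 0.005, "dx": 0, "dy": 0, "dz": 0, "wx": 0, "wy": 0, "wz": 0}, {"claw": 0.005, "dx": 0, "dy": 0, "dz": 0, "wx": 0, "wy": 0, "wz": 0}]' --newtons 20

```text
t: 5.55
eef_pos: [0.5328, -0.1927, 0.0837]
tool_rot: [-0.001, -0.004, 1.0, 0.0]
contact_force: [-0.6, -1.0, -9.8]
gripper_width: 0.212
grasp_force: 19.8
```

```bash
python3 - <<'E'
from h import *
p,S=snap('scene');W=world('scene',S)
o=get_obs();print(o['eef_pos'],o['gripper_width'],o['contact_force'],o['torque'],o['grasp_force'])
for r in range(206,226,1):
    print(r,' '.join(f'{W[r,c,0]:.3f},{W[r,c,1]:.3f},{W[r,c,2]:.3f}' for c in (200,202,204,206,207,209,210,212,214)))
cv2.imwrite('pics/s2.png',cv2.resize(p[190:240,170:240],None,fx=10,fy=10,interpolation=cv2.INTER_CUBIC)[:,:,::-1])
E
```

```text
[ 0.53280179 -0.1926748   0.08368971] 0.20954617119770855 [-0.13482554 -2.15125293 -9.87669865] [-0.36712836  0.02470323 -0.03817576] 19.77574735879898
206 0.551,-0.211,0.159 0.550,-0.205,0.158 0.347,-0.189,0.028 0.344,-0.183,0.025 0.346,-0.180,0.026 0.347,-0.173,0.026 0.343,-0.170,0.023 0.548,-0.179,0.153 0.546,-0.173,0.151
207 0.543,-0.211,0.151 0.547,-0.205,0.153 0.347,-0.189,0.024 0.346,-0.183,0.023 0.352,-0.180,0.026 0.350,-0.174,0.024 0.364,-0.172,0.033 0.549,-0.179,0.151 0.545,-0.173,0.148
208 0.548,-0.211,0.151 0.550,-0.206,0.152 0.357,-0.190,0.027 0.511,-0.193,0.125 0.513,-0.190,0.126 0.361,-0.175,0.027 0.370,-0.172,0.033 0.548,-0.179,0.147 0.548,-0.174,0.146
209 0.545,-0.211,0.146 0.548,-0.206,0.147 0.360,-0.190,0.025 0.521,-0.194,0.128 0.521,-0.191,0.128 0.517,-0.185,0.125 0.367,-0.172,0.027 0.545,-0.179,0.141 0.547,-0.174,0.142
210 0.546,-0.211,0.143 0.549,-0.206,0.145 0.369,-0.191,0.027 0.527,-0.194,0.129 0.522,-0.191,0.125 0.523,-0.186,0.125 0.368,-0.173,0.024 0.543,-0.179,0.137 0.548,-0.174,0.139
211 0.549,-0.212,0.142 0.550,-0.207,0.142 0.363,-0.191,0.020 0.533,-0.195
[... 1851 characters left out ...]

222 0.522,-0.213,0.088 0.523,-0.208,0.088 0.545,-0.203,0.102 0.554,-0.198,0.107 0.558,-0.196,0.109 0.559,-0.191,0.109 0.557,-0.188,0.108 0.544,-0.181,0.098 0.546,-0.176,0.099
223 0.530,-0.214,0.090 0.531,-0.208,0.090 0.549,-0.204,0.101 0.556,-0.199,0.106 0.556,-0.196,0.105 0.555,-0.191,0.104 0.558,-0.188,0.106 0.532,-0.181,0.087 0.539,-0.176,0.091
224 0.531,-0.214,0.087 0.535,-0.209,0.089 0.534,-0.203,0.088 0.541,-0.198,0.092 0.555,-0.196,0.101 0.559,-0.191,0.103 0.561,-0.188,0.104 0.542,-0.182,0.090 0.540,-0.176,0.088
225 0.541,-0.215,0.091 0.544,-0.209,0.092 0.539,-0.204,0.088 0.540,-0.198,0.088 0.543,-0.196,0.090 0.545,-0.190,0.090 0.547,-0.188,0.091 0.548,-0.182,0.091 0.545,-0.177,0.088
```

View pics/s2.png

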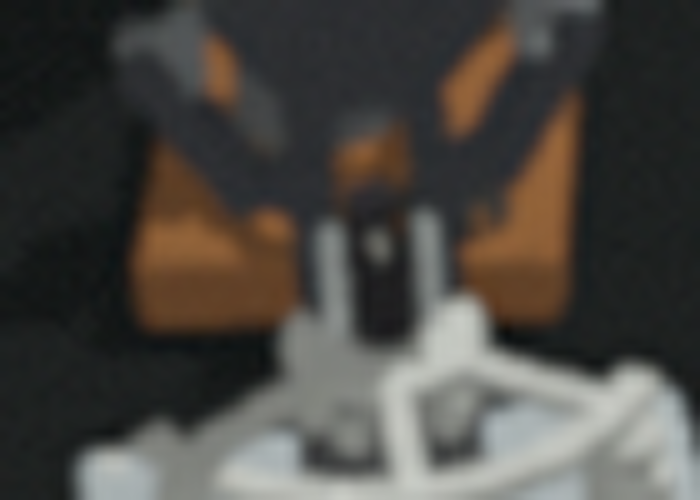

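The tips are at z≈0.099, at the level of the neck. An 18 mm opening suggests the pads catch the neck, so I'll regrip 9 mm higher on the bar.

Request:
drive_tool --increments '[{"claw": 0.035, "dx": 0, "dy": 0, "dz": 0, "wx": 0, "wy": 0, "wz": 0}, {"claw": 0.035, "dx": 0, "dy": 0, "dz": 0, "wx": 0, "wy": 0, "wz": 0}, {"claw": 0.035, "dx": 0, "dy": 0, "dz": -0.009, "wx": 0, "wy": 0, "wz": 0}, {"claw": 0.025, "dx": 0, "dy": 0, "dz": 0, "wx": 0, "wy": 0, "wz": 0}, {"claw": 0.005, "dx": 0, "dy": 0, "dz": 0, "wx": 0, "wy": 0, "wz": 0}, {"claw": 0.005, "dx": 0, "dy": 0, "dz": 0, "wx": 0, "wy": 0, "wz": 0}, {"claw": 0.005, "dx": 0, "dy": 0, "dz": 0, "wx": 0, "wy": 0, "wz": 0}]' --newtons 20

```text
t: 6.48
eef_pos: [0.534, -0.1929, 0.0938]
tool_rot: [0.001, -0.004, 1.0, -0.0]
contact_force: [-0.2, -0.9, 6.2]
gripper_width: 0.156
grasp_force: 25.4
```

The opening now reads 13.3 mm, so the bar is held. I'll grip firmly and lift.

Request:
drive_tool --increments '[{"claw": 0.0, "dx": 0, "dy": 0, "dz": 0, "wx": 0, "wy": 0, "wz": 0}, {"claw": 0.0, "dx": 0, "dy": 0, "dz": 0, "wx": 0, "wy": 0, "wz": 0}, {"claw": 0.0, "dx": 0, "dy": 0, "dz": -0.003, "wx": 0, "wy": 0, "wz": 0}, {"claw": 0.0, "dx": 0, "dy": 0, "dz": -0.003, "wx": 0, "wy": 0, "wz": 0}, {"claw": 0.0, "dx": 0, "dy": 0, "dz": -0.003, "wx": 0, "wy": 0, "wz": 0}, {"claw": 0.0, "dx": 0, "dy": 0, "dz": 0, "wx": 0, "wy": 0, "wz": 0}]' --newtons 70

```text
t: 7.22
eef_pos: [0.5334, -0.1926, 0.102]
tool_rot: [-0.0, -0.005, 1.0, -0.0]
contact_force: [3.3, -3.0, -11.8]
gripper_width: 0.146
grasp_force: 68.5
```

Request:
drive_tool --increments '[{"claw": 0.0, "dx": 0, "dy": 0, "dz": -0.0015, "wx": 0, "wy": 0, "wz": 0}, {"claw": 0.0, "dx": 0, "dy": 0, "dz": 0, "wx": 0, "wy": 0, "wz": 0}, {"claw": 0.0, "dx": 0, "dy": 0, "dz": 0, "wx": 0, "wy": 0, "wz": 3}, {"claw": 0.0, "dx": 0, "dy": 0, "dz": 0, "wx": 0, "wy": 0, "wz": 3}, {"claw": 0.0, "dx": 0, "dy": 0, "dz": 0, "wx": 0, "wy": 0, "wz": 0}]' --newtons 70

```text
t: 7.85
eef_pos: [0.5334, -0.1927, 0.1035]
tool_rot: [-0.0, 0.048, 0.999, -0.0]
contact_force: [4.5, -2.7, -11.8]
gripper_width: 0.15
grasp_force: 68.5
```

```bash
python3 - <<'E'
from h import *
delta(np.array([.533,-.1925,.1]),90.5);o=get_obs();print(o['contact_force'],o['torque'],o['gripper_width'],o['t'],o['q'])
E
```

```text
p [ 0.5334 -0.1927  0.1035] yawy 84.48 shift mm [0.4 0.2 3.5] after-turn frame [0.4 0.2 3.5] turn [-0.01 -0.01 -6.02]
[  4.52182492  -2.69599022 -11.79410558] [-0.69209169 -1.22306754 -0.02272193] 0.14951836897502438 7.85 [ 0.01678233  0.45189986  0.28150516  1.9352349  -0.17337844  0.77770972
  1.86986981]
```

Request:
drive_tool --increments '[{"claw": 0.0, "dx": 0, "dy": 0, "dz": 0, "wx": 0, "wy": 0, "wz": 4}, {"claw": 0.0, "dx": 0, "dy": 0, "dz": 0, "wx": 0, "wy": 0, "wz": 4}, {"claw": 0.0, "dx": 0, "dy": 0, "dz": 0, "wx": 0, "wy": 0, "wz": 4}, {"claw": 0.0, "dx": 0, "dy": 0, "dz": 0, "wx": 0, "wy": 0, "wz": 0}]' --newtons 70

```text
t: 8.35
eef_pos: [0.5334, -0.1929, 0.1035]
tool_rot: [-0.0, 0.152, 0.988, -0.0]
contact_force: [4.5, -3.4, -12.9]
gripper_width: 0.145
grasp_force: 68.5
```

```bash
python3 - <<'E'
from h import *
delta(np.array([.533,-.1925,.1]),90.5);o=get_obs();print(o['contact_force'],o['torque'],o['gripper_width'],o['t'])
p,S=snap('scene');p2,_=snap('top')
cv2.imwrite('pics/s3.png',cv2.resize(np.hstack([p[180:280,160:260],p2[160:260,310:410]]),None,fx=4,fy=4,interpolation=cv2.INTER_CUBIC)[:,:,::-1])
E
```

```text
p [ 0.5334 -0.1929  0.1035] yawy 72.46 shift mm [0.5 0.3 3.5] after-turn frame [0.4 0.4 3.5] turn [ -0.03  -0.   -18.04]
[  4.46229974  -3.35497291 -12.85855025] [-0.79507798 -1.16969097  0.04307133] 0.1451715622915737 8.35
```

View pics/s3.png

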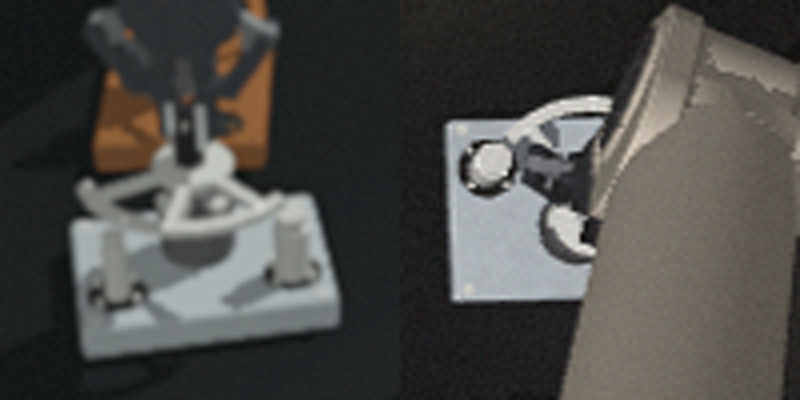

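The keeper turns with the knob towards the thin weight and is uncovering the thick one. The dock hasn't moved. I'll go on to about 0.65 rad and let the knob down onto the land.

Request:
drive_tool --increments '[{"claw": 0.0, "dx": 0, "dy": 0, "dz": 0, "wx": 0, "wy": 0, "wz": 5}, {"claw": 0.0, "dx": 0, "dy": 0, "dz": 0, "wx": 0, "wy": 0, "wz": 5}, {"claw": 0.0, "dx": 0, "dy": 0, "dz": 0, "wx": 0, "wy": 0, "wz": 5}, {"claw": 0.0, "dx": 0, "dy": 0, "dz": 0, "wx": 0, "wy": 0, "wz": 4}, {"claw": 0.0, "dx": 0, "dy": 0, "dz": 0.001, "wx": 0, "wy": 0, "wz": 0}, {"claw": 0.0, "dx": 0, "dy": 0, "dz": 0.001, "wx": 0, "wy": 0, "wz": 0}]' --newtons 70

```text
t: 9.2
eef_pos: [0.5333, -0.1932, 0.1016]
tool_rot: [0.0, 0.313, 0.95, -0.0]
contact_force: [3.4, -4.3, -12.7]
gripper_width: 0.143
grasp_force: 68.5
```

Request:
drive_tool --increments '[{"claw": 0.0, "dx": 0, "dy": 0, "dz": 0.0008, "wx": 0, "wy": 0, "wz": 0}, {"claw": 0.0, "dx": 0, "dy": 0, "dz": 0, "wx": 0, "wy": 0, "wz": 0}]' --newtons 70

```text
t: 9.45
eef_pos: [0.5332, -0.1932, 0.1007]
tool_rot: [0.0, 0.313, 0.95, -0.0]
contact_force: [3.8, -5.0, -12.3]
gripper_width: 0.148
grasp_force: 68.5
```

Request:
drive_tool --increments '[{"claw": 0.0, "dx": 0, "dy": 0, "dz": 0.0008, "wx": 0, "wy": 0, "wz": 0}, {"claw": 0.0, "dx": 0, "dy": 0, "dz": 0, "wx": 0, "wy": 0, "wz": 0}]' --newtons 70

```text
t: 9.7
eef_pos: [0.5333, -0.1932, 0.1]
tool_rot: [0.0, 0.313, 0.95, -0.0]
contact_force: [4.1, -3.4, -11.3]
gripper_width: 0.146
grasp_force: 68.7
```

Request:
drive_tool --increments '[{"claw": 0.0, "dx": 0, "dy": 0, "dz": 0.0008, "wx": 0, "wy": 0, "wz": 0}, {"claw": 0.0, "dx": 0, "dy": 0, "dz": 0, "wx": 0, "wy": 0, "wz": 0}]' --newtons 70

```text
t: 9.95
eef_pos: [0.5334, -0.1932, 0.0998]
tool_rot: [0.0, 0.313, 0.95, -0.0]
contact_force: [1.2, -2.9, -3.8]
gripper_width: 0.147
grasp_force: 69.8
```

Request:
drive_tool --increments '[{"claw": 0.0, "dx": 0, "dy": 0, "dz": 0.0006, "wx": 0, "wy": 0, "wz": 0}, {"claw": 0.0, "dx": 0, "dy": 0, "dz": 0, "wx": 0, "wy": 0, "wz": 0}]' --newtons 70

```text
t: 10.2
eef_pos: [0.5335, -0.1932, 0.0995]
tool_rot: [0.0, 0.313, 0.95, -0.0]
contact_force: [-2.2, -2.6, 6.9]
gripper_width: 0.149
grasp_force: 71.1
```

The knob is on the land at z≈0.0997. Now I'll feel for the notch.

Request:
drive_tool --increments '[{"claw": 0.0, "dx": 0, "dy": 0, "dz": 0, "wx": 0, "wy": 0, "wz": 1.5}, {"claw": 0.0, "dx": 0, "dy": 0, "dz": 0, "wx": 0, "wy": 0, "wz": 1.5}, {"claw": 0.0, "dx": 0, "dy": 0, "dz": 0, "wx": 0, "wy": 0, "wz": 1.5}]' --newtons 70

```text
t: 10.58
eef_pos: [0.5338, -0.1928, 0.0995]
tool_rot: [0.0, 0.35, 0.937, 0.0]
contact_force: [-0.8, -3.5, 5.3]
gripper_width: 0.147
grasp_force: 71.1
```

Request:
drive_tool --increments '[{"claw": 0.0, "dx": 0, "dy": 0, "dz": 0, "wx": 0, "wy": 0, "wz": 1}, {"claw": 0.0, "dx": 0, "dy": 0, "dz": 0, "wx": 0, "wy": 0, "wz": 1}]' --newtons 70

```text
t: 10.82
eef_pos: [0.5338, -0.1928, 0.0994]
tool_rot: [0.0, 0.366, 0.93, 0.0]
contact_force: [-1.2, -2.8, 4.0]
gripper_width: 0.149
grasp_force: 71.1
```

Request:
drive_tool --increments '[{"claw": 0.0, "dx": 0, "dy": 0, "dz": 0, "wx": 0, "wy": 0, "wz": 1}]' --newtons 70

```text
t: 10.95
eef_pos: [0.5338, -0.1928, 0.0993]
tool_rot: [0.0, 0.375, 0.927, 0.0]
contact_force: [-1.3, -3.4, 4.9]
gripper_width: 0.145
grasp_force: 71.1
```

Request:
drive_tool --increments '[{"claw": 0.0, "dx": 0, "dy": 0, "dz": 0, "wx": 0, "wy": 0, "wz": 1}]' --newtons 70

```text
t: 11.08
eef_pos: [0.5338, -0.1928, 0.0992]
tool_rot: [0.0, 0.383, 0.924, 0.0]
contact_force: [-0.6, -2.8, 4.9]
gripper_width: 0.145
grasp_force: 71.1
```

```bash
python3 - <<'E'
from h import *
delta(np.array([.533,-.1925,.1]),90.5);o=get_obs();print(o['contact_force'],o['torque'],o['t'])
E
```

```text
p [ 0.5338 -0.1928  0.0992] yawy 44.99 shift mm [ 0.8 -0.3 -0.8] after-turn frame [ 0.8  0.3 -0.8] turn [ 0.000e+00  4.000e-02 -4.551e+01]
[-0.63828852 -2.76267473  4.86638321] [-1.06943194  0.29207965  0.21544749] 11.075
```

Request:
drive_tool --increments '[{"claw": 0.0, "dx": 0, "dy": 0, "dz": 0.0002, "wx": 0, "wy": 0, "wz": 1}]' --newtons 70

```text
t: 11.2
eef_pos: [0.5338, -0.1928, 0.0991]
tool_rot: [0.0, 0.391, 0.92, 0.0]
contact_force: [-2.1, -3.4, 6.6]
gripper_width: 0.148
grasp_force: 71.3
```

Request:
drive_tool --increments '[{"claw": 0.0, "dx": 0, "dy": 0, "dz": 0, "wx": 0, "wy": 0, "wz": 1}]' --newtons 70

```text
t: 11.32
eef_pos: [0.5338, -0.1928, 0.0989]
tool_rot: [0.0, 0.399, 0.917, -0.0]
contact_force: [-1.0, -1.8, 4.7]
gripper_width: 0.147
grasp_force: 71.1
```

Request:
drive_tool --increments '[{"claw": 0.0, "dx": 0, "dy": 0, "dz": 0, "wx": 0, "wy": 0, "wz": 1}]' --newtons 70

```text
t: 11.45
eef_pos: [0.5336, -0.1929, 0.0987]
tool_rot: [0.0, 0.407, 0.913, -0.0]
contact_force: [0.1, -4.8, 2.5]
gripper_width: 0.147
grasp_force: 70.8
```

Request:
drive_tool --increments '[{"claw": 0.0, "dx": 0, "dy": 0, "dz": 0, "wx": 0, "wy": 0, "wz": 1}]' --newtons 70

```text
t: 11.58
eef_pos: [0.5331, -0.1931, 0.098]
tool_rot: [0.0, 0.415, 0.91, -0.0]
contact_force: [1.7, -7.9, -10.5]
gripper_width: 0.142
grasp_force: 69.0
```

```bash
python3 - <<'E'
from h import *
delta(np.array([.533,-.1925,.1]),90.5);o=get_obs();print(o['contact_force'],o['torque'],o['t'])
E
```

```text
p [ 0.5331 -0.1931  0.098 ] yawy 40.92 shift mm [ 0.6  0.3 -2. ] after-turn frame [ 0.1  0.6 -2. ] turn [-5.000e-02  1.000e-02 -4.958e+01]
[  1.67434853  -7.90825932 -10.53838443] [-1.791272   -0.74022518  0.06488789] 11.575
```

The force flipped to −10.5 N at about 0.865 rad, so the tooth is over the notch. I'll let it down.

Request:
drive_tool --increments '[{"claw": 0.0, "dx": 0, "dy": 0, "dz": 0.001, "wx": 0, "wy": 0, "wz": 0}, {"claw": 0.0, "dx": 0, "dy": 0, "dz": 0.001, "wx": 0, "wy": 0, "wz": 0}]' --newtons 70

```text
t: 11.82
eef_pos: [0.533, -0.1933, 0.0954]
tool_rot: [0.0, 0.416, 0.91, -0.001]
contact_force: [1.6, -6.9, -6.2]
gripper_width: 0.144
grasp_force: 69.4
```

```bash
python3 - <<'E'
from h import *
delta(np.array([.533,-.1925,.1]),90.5);o=get_obs();print(o['contact_force'],o['torque'],o['t'])
E
```

```text
p [ 0.533  -0.1933  0.0954] yawy 40.9 shift mm [ 0.7  0.5 -4.6] after-turn frame [ 0.   0.8 -4.6] turn [ -0.07   0.   -49.6 ]
[ 1.58936688 -6.87717466 -6.15602647] [-1.61834557 -0.56787314 -0.08734455] 11.825
```

Request:
drive_tool --increments '[{"claw": 0.0, "dx": 0, "dy": 0, "dz": 0.001, "wx": 0, "wy": 0, "wz": 0}, {"claw": 0.0, "dx": 0, "dy": 0, "dz": 0.0007, "wx": 0, "wy": 0, "wz": 0}, {"claw": 0.0, "dx": 0, "dy": 0, "dz": 0, "wx": 0, "wy": 0, "wz": 0}]' --newtons 70

```text
t: 12.2
eef_pos: [0.5331, -0.1935, 0.0941]
tool_rot: [0.0, 0.416, 0.91, -0.001]
contact_force: [0.8, -5.5, -4.2]
gripper_width: 0.15
grasp_force: 70.1
```

Request:
drive_tool --increments '[{"claw": 0.0, "dx": 0, "dy": 0, "dz": 0, "wx": 0, "wy": 0, "wz": 1.0}, {"claw": 0.0, "dx": 0, "dy": 0, "dz": 0, "wx": 0, "wy": 0, "wz": 0}]' --newtons 70

```text
t: 12.45
eef_pos: [0.5332, -0.1933, 0.0941]
tool_rot: [0.0, 0.423, 0.906, -0.001]
contact_force: [1.2, -7.1, -3.3]
gripper_width: 0.147
grasp_force: 69.9
```

```bash
python3 - <<'E'
from h import *
delta(np.array([.533,-.1925,.1]),90.5);o=get_obs();print(o['contact_force'],o['torque'],o['t'])
E
```

```text
p [ 0.5332 -0.1933  0.0941] yawy 39.9 shift mm [ 0.7  0.4 -5.9] after-turn frame [ 0.2  0.8 -5.9] turn [-6.00e-02  1.00e-02 -5.06e+01]
[ 1.22099464 -7.13741861 -3.30477422] [-1.45168502 -0.34229804 -0.04061704] 12.45
```

The knob is nearly at its starting height. I'll release, rise and look.

Request:
drive_tool --increments '[{"claw": 0.02, "dx": 0, "dy": 0, "dz": 0, "wx": 0, "wy": 0, "wz": 0}, {"claw": 0.04, "dx": 0, "dy": 0, "dz": 0, "wx": 0, "wy": 0, "wz": 0}, {"claw": 0.04, "dx": 0, "dy": 0, "dz": 0, "wx": 0, "wy": 0, "wz": 0}, {"claw": 0.04, "dx": 0, "dy": 0, "dz": -0.02, "wx": 0, "wy": 0, "wz": 0}, {"claw": 0.04, "dx": 0, "dy": 0, "dz": -0.04, "wx": 0, "wy": 0, "wz": 0}, {"claw": 0.045, "dx": 0, "dy": 0.03, "dz": -0.03, "wx": 0, "wy": 0, "wz": -5}, {"claw": 0.045, "dx": 0, "dy": 0.04, "dz": 0, "wx": 0, "wy": 0, "wz": -8}]' --newtons 30

```text
t: 13.32
eef_pos: [0.5865, -0.1457, 0.1879]
tool_rot: [0.003, 0.316, 0.949, 0.001]
contact_force: [0.9, -0.3, 0.0]
gripper_width: 0.528
grasp_force: 0.0
```

```bash
python3 - <<'E'
from h import *
p,S=snap('scene');p2,d2=snap('top');np.set_printoptions(precision=4,suppress=True)
for n,d in(('scene',S),('top',d2)):
    W=world(n,d);c=np.hypot(W[...,0]-.533,W[...,1]+.1925)
    m=(c<.02)&(W[...,2]>.105)&(W[...,2]<.138);print(n,m.sum(),np.percentile(W[m][:,2],[50,80,95]) if m.any() else 0)
    k=(c>.066)&(c<.084)&(W[...,2]>.078)&(W[...,2]<.1);a=np.degrees(np.arctan2(W[k][:,1]+.1925,W[k][:,0]-.533));print('keeper ang',np.percentile(a,[1,50,99]) if len(a) else 0,np.median(W[k][:,2]))
    b=(np.hypot(W[...,0]-.5766,W[...,1]+.131)<.025)&(W[...,2]>.068)&(W[...,2]<.085)
    if b.sum(): q=W[b];print('weight',b.sum(),q.mean(0),q.min(0),q.max(0),cv2.minEnclosingCircle((q[:,:2]*1000).astype(np.float32)))
delta(np.array([.577,-.131,.15]),54.4);print(get_obs()['t'])
cv2.imwrite('pics/s4.png',cv2.resize(np.hstack([p[180:280,160:260],p2[160:260,310:410]]),None,fx=4,fy=4,interpolation=cv2.INTER_CUBIC)[:,:,::-1])
E
```

```text
scene 98 [0.1223 0.1262 0.1282]
keeper ang [-112.0055  -38.7644   55.9941] 0.0877300368868781
weight 44 [ 0.5799 -0.1298  0.0757] [ 0.5667 -0.1405  0.0692] [ 0.5893 -0.1193  0.0789] ((577.9183349609375, -129.29959106445312), 12.218986511230469)
top 0 0
keeper ang [-112.5071  -90.6374   62.4509] 0.08893691095927564
weight 34 [ 0.5762 -0.1257  0.0773] [ 0.5648 -0.1327  0.0682] [ 0.5869 -0.1192  0.0845] ((575.9089965820312, -127.09199523925781), 11.082437515258789)
p [ 0.5882 -0.1397  0.1853] yawy 53.56 shift mm [14.2  0.2 35.3] after-turn frame [14.2  0.5 35.3] turn [ 0.22  0.04 -0.84]
13.425
```

View pics/s4.png

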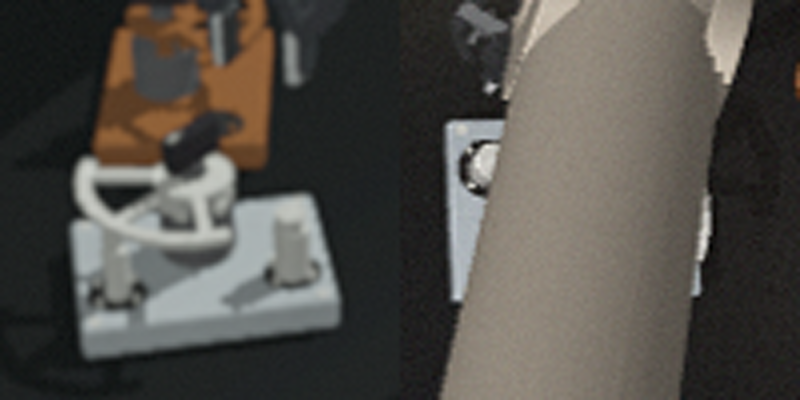

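The keeper now bars the thin weight (left in the scene view), the bar top is back at 0.127, and the thick weight at scene-crop (292,240) is free. I'll align over it.

Request:
drive_tool --increments '[{"claw": 0.048, "dx": 0.0143, "dy": 0.0015, "dz": 0.03, "wx": 0, "wy": 0, "wz": -0.8}, {"claw": 0.048, "dx": 0, "dy": 0, "dz": 0.03, "wx": 0, "wy": 0, "wz": 0}, {"claw": 0.048, "dx": 0, "dy": 0, "dz": 0.015, "wx": 0, "wy": 0, "wz": 0}, {"claw": 0.048, "dx": 0, "dy": 0, "dz": 0, "wx": 0, "wy": 0, "wz": 0}]' --newtons 30

```text
t: 13.92
eef_pos: [0.5735, -0.1353, 0.109]
tool_rot: [-0.001, 0.311, 0.95, -0.0]
contact_force: [-0.0, -0.7, 0.5]
gripper_width: 0.556
grasp_force: 0.0
```

```bash
python3 - <<'E'
from h import *
p,S=snap('scene');np.set_printoptions(precision=4,suppress=True)
delta(np.array([.5775,-.130,.035]),54.4);print(get_obs()['t'],get_obs()['gripper_width'])
W=world('scene',S)
m=(abs(W[...,0]-.577)<.06)&(abs(W[...,1]+.13)<.06)&(W[...,2]>.095)&(W[...,2]<.135)&(np.hypot(W[...,0]-.533,W[...,1]+.1925)>.03)
n,l,st,ce=cv2.connectedComponentsWithStats(m.astype(np.uint8))
for i in range(1,n):
    if st[i,4]>8: q=W[l==i];print(st[i,:5],q.mean(0),q.min(0),q.max(0))
cv2.imwrite('pics/s5.png',cv2.resize(p[175:275,170:270],None,fx=5,fy=5,interpolation=cv2.INTER_CUBIC)[:,:,::-1])
E
```

```text
p [ 0.5743 -0.1356  0.11  ] yawy 53.78 shift mm [ 0.7  6.4 75. ] after-turn frame [ 0.6  6.4 75. ] turn [-0.02 -0.01 -0.62]
13.975 0.5581525389193321
[217 211   8   8  28] [ 0.5619 -0.1565  0.1299] [ 0.551  -0.1675  0.1227] [ 0.5716 -0.1473  0.1349]
[237 218   7   6  15] [ 0.5984 -0.1117  0.1292] [ 0.5915 -0.1198  0.1206] [ 0.605  -0.1016  0.1341]
```

View pics/s5.png

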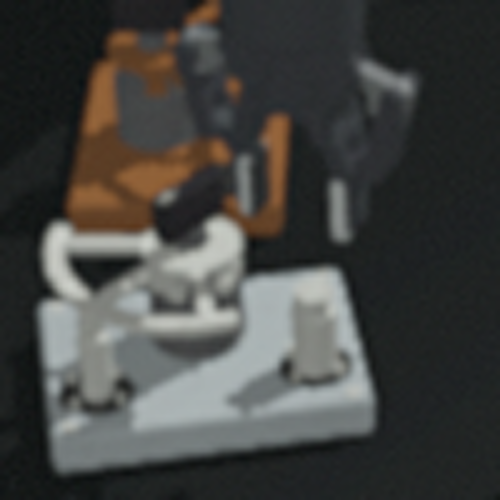

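The fingers straddle the weight, but closing radially brings the inner knuckle close to the knob bar. I'll rotate the tool to close across instead (y at about −20°), where both sides are clear.

Request:
drive_tool --increments '[{"claw": 0.048, "dx": 0.001, "dy": 0.006, "dz": -0.03, "wx": 0, "wy": 0, "wz": 0}, {"claw": 0.048, "dx": 0, "dy": 0, "dz": 0, "wx": 0, "wy": 0, "wz": 9.2}, {"claw": 0.048, "dx": 0, "dy": 0, "dz": 0, "wx": 0, "wy": 0, "wz": 9.2}, {"claw": 0.048, "dx": 0, "dy": 0, "dz": 0, "wx": 0, "wy": 0, "wz": 9.2}, {"claw": 0.048, "dx": 0, "dy": 0, "dz": 0, "wx": 0, "wy": 0, "wz": 9.2}, {"claw": 0.048, "dx": 0, "dy": 0, "dz": 0, "wx": 0, "wy": 0, "wz": 9.2}, {"claw": 0.048, "dx": 0, "dy": 0, "dz": 0, "wx": 0, "wy": 0, "wz": 9.2}, {"claw": 0.048, "dx": 0, "dy": 0, "dz": 0, "wx": 0, "wy": 0, "wz": 9.2}, {"claw": 0.048, "dx": 0, "dy": 0, "dz": 0, "wx": 0, "wy": 0, "wz": 9.2}, {"claw": 0.048, "dx": 0, "dy": 0, "dz": 0, "wx": 0, "wy": 0, "wz": 0}]' --newtons 30

```text
t: 15.22
eef_pos: [0.5778, -0.1298, 0.1409]
tool_rot: [0.001, 0.818, 0.576, 0.001]
contact_force: [0.3, 0.6, 0.3]
gripper_width: 0.564
grasp_force: 0.0
```

```bash
python3 - <<'E'
from h import *
p2,d2=snap('top');np.set_printoptions(precision=4,suppress=True)
delta(np.array([.5775,-.130,.031]),-20);print(get_obs()['t'],get_obs()['q'])
E
```

```text
p [ 0.5776 -0.1298  0.1407] yawy -19.59 shift mm [ -0.2  -0.2 109.7] after-turn frame [ -0.2  -0.1 109.7] turn [ 0.08 -0.02  0.41]
15.275 [-0.4448  0.5315  0.764   1.8729 -0.4573  0.9185  0.1933]
```

Request:
drive_tool --increments '[{"claw": 0.048, "dx": 0, "dy": 0, "dz": 0.03, "wx": 0, "wy": 0, "wz": 0}, {"claw": 0.048, "dx": 0, "dy": 0, "dz": 0.025, "wx": 0, "wy": 0, "wz": 0}, {"claw": 0.048, "dx": 0, "dy": 0, "dz": 0.015, "wx": 0, "wy": 0, "wz": 0}, {"claw": 0.048, "dx": 0, "dy": 0, "dz": 0, "wx": 0, "wy": 0, "wz": 0}]' --newtons 30

```text
t: 15.78
eef_pos: [0.5765, -0.1298, 0.0693]
tool_rot: [-0.0, 0.818, 0.576, -0.0]
contact_force: [-0.4, 0.1, 0.1]
gripper_width: 0.562
grasp_force: 0.0
```

Request:
drive_tool --increments '[{"claw": 0.048, "dx": 0, "dy": 0, "dz": 0.012, "wx": 0, "wy": 0, "wz": 0}, {"claw": 0.048, "dx": 0, "dy": 0, "dz": 0.008, "wx": 0, "wy": 0, "wz": 0}, {"claw": 0.048, "dx": 0, "dy": 0, "dz": 0, "wx": 0, "wy": 0, "wz": 0}]' --newtons 30

```text
t: 16.15
eef_pos: [0.5766, -0.1296, 0.0493]
tool_rot: [-0.0, 0.818, 0.575, -0.0]
contact_force: [0.0, -0.0, -0.1]
gripper_width: 0.563
grasp_force: 0.0
```

```bash
python3 - <<'E'
from h import *
p,S=snap('scene');np.set_printoptions(precision=4,suppress=True)
delta(np.array([.5775,-.130,.031]),-20);print(get_obs()['t'],get_obs()['contact_force'])
W=world('scene',S)
cv2.imwrite('pics/s6.png',cv2.resize(p[175:275,170:270],None,fx=5,fy=5,interpolation=cv2.INTER_CUBIC)[:,:,::-1])
E
```

```text
p [ 0.5768 -0.1298  0.0496] yawy -19.78 shift mm [ 0.   0.7 18.6] after-turn frame [ 0.   0.7 18.6] turn [-0.02  0.01  0.22]
16.2 [ 0.9003  0.3073 -0.1416]
```

View pics/s6.png

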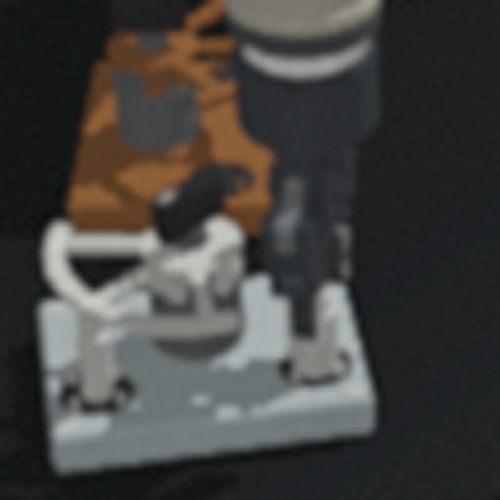

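The front finger stands before the weight with its tip at about (300,335), and the body is clear of the knob. Now to go down and grip.

Request:
drive_tool --increments '[{"claw": 0.048, "dx": 0, "dy": 0.0005, "dz": 0.009, "wx": 0, "wy": 0, "wz": 0}, {"claw": 0.048, "dx": 0, "dy": 0, "dz": 0.008, "wx": 0, "wy": 0, "wz": 0}, {"claw": 0.035, "dx": 0, "dy": 0, "dz": 0, "wx": 0, "wy": 0, "wz": 0}, {"claw": 0.015, "dx": 0, "dy": 0, "dz": 0, "wx": 0, "wy": 0, "wz": 0}, {"claw": 0.01, "dx": 0, "dy": 0, "dz": 0, "wx": 0, "wy": 0, "wz": 0}, {"claw": 0.01, "dx": 0, "dy": 0, "dz": 0, "wx": 0, "wy": 0, "wz": 0}]' --newtons 30

```text
t: 16.95
eef_pos: [0.5774, -0.1299, 0.0328]
tool_rot: [-0.0, 0.818, 0.575, 0.0]
contact_force: [0.8, -0.7, -2.4]
gripper_width: 0.29
grasp_force: 29.5
```

Request:
drive_tool --increments '[{"claw": 0.01, "dx": 0, "dy": 0, "dz": -0.005, "wx": 0, "wy": 0, "wz": 0}, {"claw": 0.01, "dx": 0, "dy": 0, "dz": -0.005, "wx": 0, "wy": 0, "wz": 0}]' --newtons 30

```text
t: 17.2
eef_pos: [0.5775, -0.13, 0.0432]
tool_rot: [0.0, 0.818, 0.575, 0.0]
contact_force: [0.8, -0.4, -2.4]
gripper_width: 0.289
grasp_force: 29.6
```

The weight is gripped (24.7 mm opening, about −2.4 N) and rising. I'll carry it over to the pan.

Request:
drive_tool --increments '[{"claw": 0.01, "dx": 0, "dy": 0, "dz": -0.035, "wx": 0, "wy": 0, "wz": 0}, {"claw": 0.01, "dx": 0, "dy": 0, "dz": -0.04, "wx": 0, "wy": 0, "wz": 0}, {"claw": 0.01, "dx": 0, "dy": 0, "dz": -0.04, "wx": 0, "wy": 0, "wz": 0}, {"claw": 0.01, "dx": 0, "dy": 0, "dz": -0.025, "wx": 0, "wy": 0, "wz": 0}, {"claw": 0.01, "dx": 0.02, "dy": -0.014, "dz": 0, "wx": 0, "wy": 0, "wz": 0}, {"claw": 0.01, "dx": 0.037, "dy": -0.0263, "dz": 0, "wx": 0, "wy": 0, "wz": 0}, {"claw": 0.01, "dx": 0.037, "dy": -0.0263, "dz": 0, "wx": 0, "wy": 0, "wz": 0}, {"claw": 0.01, "dx": 0.037, "dy": -0.0263, "dz": 0, "wx": 0, "wy": 0, "wz": 0}, {"claw": 0.01, "dx": 0.037, "dy": -0.0263, "dz": 0, "wx": 0, "wy": 0, "wz": 0}, {"claw": 0.01, "dx": 0.037, "dy": -0.0263, "dz": 0, "wx": 0, "wy": 0, "wz": 0}, {"claw": 0.01, "dx": 0.037, "dy": -0.0263, "dz": 0, "wx": 0, "wy": 0, "wz": 0}, {"claw": 0.01, "dx": 0.017, "dy": -0.012, "dz": 0, "wx": 0, "wy": 0, "wz": 0}, {"claw": 0.01, "dx": 0, "dy": 0, "dz": 0, "wx": 0, "wy": 0, "wz": 0}]' --newtons 30

```text
t: 18.82
eef_pos: [0.4916, 0.1778, 0.183]
tool_rot: [-0.0, 0.817, 0.577, 0.0]
contact_force: [0.2, -1.3, -2.1]
gripper_width: 0.286
grasp_force: 30.0
```

```bash
python3 - <<'E'
from h import *
p,S=snap('scene');np.set_printoptions(precision=4,suppress=True)
delta(np.array([.493,.176,.081]),-20);o=get_obs();print(o['t'],o['contact_force'],o['gripper_width'])
W=world('scene',S);c=np.hypot(W[...,0]-.49,W[...,1]-.177)
m=(c<.08)&(W[...,2]>.067)&(W[...,2]<.079);q=W[m];print('pan',m.sum(),np.median(q[:,2]),cv2.minAreaRect((q[:,:2]*1000).astype(np.float32)),cv2.minEnclosingCircle((q[:,:2]*1000).astype(np.float32)))
m=(c<.05)&(W[...,2]>.12)&(W[...,2]<.28)
for z in np.arange(.165,.26,.01):
    k=m&(abs(W[...,2]-z)<.005);print(round(z,3),k.sum(),W[k].mean(0) if k.any() else '',p[k].mean(0) if k.any() else '')
E
```

```text
p [0.492  0.1761 0.183 ] yawy -19.72 shift mm [  0.3   0.9 102. ] after-turn frame [  0.3   0.9 102. ] turn [ 0.01 -0.01  0.28]
18.875 [-0.2428 -0.6449 -1.9095] 0.292744555535808
pan 702 0.07150383447471237 ((494.28094482421875, 178.691162109375), (122.2767562866211, 128.48008728027344), 51.82771682739258) ((489.5070495605469, 174.29676818847656), 70.72207641601562)
0.165 0  
0.175 15 [0.5006 0.1754 0.1773] [105.4667 108.1333 103.6667]
0.185 22 [0.5013 0.1722 0.1846] [127.8182 130.5909 125.7273]
0.195 17 [0.5062 0.1706 0.1949] [126.7647 130.3529 126.7059]
0.205 26 [0.5118 0.1707 0.2053] [94.7692 97.9615 96.8462]
0.215 28 [0.5118 0.1711 0.2148] [88.3214 92.0357 90.8214]
0.225 22 [0.5154 0.1709 0.2245] [79.7273 83.1818 82.6818]
0.235 2 [0.5194 0.1705 0.2308] [80.  83.5 83. ]
0.245 24 [0.5316 0.1644 0.2451] [54.2083 57.4167 58.5833]
0.255 13 [0.5199 0.1698 0.2546] [42.     45.3846 46.4615]
```

Request:
drive_tool --increments '[{"claw": 0.01, "dx": 0, "dy": 0, "dz": 0.03, "wx": 0, "wy": 0, "wz": 0}, {"claw": 0.01, "dx": 0, "dy": 0, "dz": 0.03, "wx": 0, "wy": 0, "wz": 0}, {"claw": 0.01, "dx": 0, "dy": 0, "dz": 0.02, "wx": 0, "wy": 0, "wz": 0}, {"claw": 0.01, "dx": 0, "dy": 0, "dz": 0.01, "wx": 0, "wy": 0, "wz": 0}, {"claw": 0.01, "dx": 0, "dy": 0, "dz": 0.005, "wx": 0, "wy": 0, "wz": 0}, {"claw": 0.01, "dx": 0, "dy": 0, "dz": 0.003, "wx": 0, "wy": 0, "wz": 0}, {"claw": 0.01, "dx": 0, "dy": 0, "dz": 0, "wx": 0, "wy": 0, "wz": 0}]' --newtons 30

```text
t: 19.75
eef_pos: [0.4924, 0.176, 0.0852]
tool_rot: [-0.0, 0.818, 0.575, 0.0]
contact_force: [-1.2, -0.1, -2.3]
gripper_width: 0.293
grasp_force: 30.0
```

Request:
drive_tool --increments '[{"claw": 0.01, "dx": 0, "dy": 0, "dz": 0.002, "wx": 0, "wy": 0, "wz": 0}, {"claw": 0.01, "dx": 0, "dy": 0, "dz": 0, "wx": 0, "wy": 0, "wz": 0}]' --newtons 30

```text
t: 20.0
eef_pos: [0.4921, 0.1761, 0.0829]
tool_rot: [-0.0, 0.818, 0.575, 0.0]
contact_force: [0.7, 0.3, -1.4]
gripper_width: 0.29
grasp_force: 30.0
```

Request:
drive_tool --increments '[{"claw": 0.01, "dx": 0, "dy": 0, "dz": 0.001, "wx": 0, "wy": 0, "wz": 0}, {"claw": 0.01, "dx": 0, "dy": 0, "dz": 0, "wx": 0, "wy": 0, "wz": 0}]' --newtons 30

```text
t: 20.25
eef_pos: [0.4921, 0.176, 0.0818]
tool_rot: [-0.0, 0.818, 0.575, -0.0]
contact_force: [-0.2, 1.4, -1.5]
gripper_width: 0.287
grasp_force: 30.0
```

Request:
drive_tool --increments '[{"claw": 0.01, "dx": 0, "dy": 0, "dz": 0.001, "wx": 0, "wy": 0, "wz": 0}, {"claw": 0.01, "dx": 0, "dy": 0, "dz": 0, "wx": 0, "wy": 0, "wz": 0}, {"claw": 0.01, "dx": 0, "dy": 0, "dz": 0, "wx": 0, "wy": 0, "wz": 0}]' --newtons 30

```text
t: 20.62
eef_pos: [0.4922, 0.176, 0.0808]
tool_rot: [0.0, 0.818, 0.575, 0.0]
contact_force: [-0.2, -0.3, -1.9]
gripper_width: 0.291
grasp_force: 30.0
```

Request:
drive_tool --increments '[{"claw": 0.01, "dx": 0, "dy": 0, "dz": 0.0008, "wx": 0, "wy": 0, "wz": 0}, {"claw": 0.01, "dx": 0, "dy": 0, "dz": 0, "wx": 0, "wy": 0, "wz": 0}, {"claw": 0.01, "dx": 0, "dy": 0, "dz": 0, "wx": 0, "wy": 0, "wz": 0}]' --newtons 30

```text
t: 21.0
eef_pos: [0.4922, 0.176, 0.08]
tool_rot: [0.0, 0.818, 0.575, 0.0]
contact_force: [-1.2, 0.2, -1.8]
gripper_width: 0.287
grasp_force: 30.0
```

Request:
drive_tool --increments '[{"claw": 0.01, "dx": 0, "dy": 0, "dz": 0.0008, "wx": 0, "wy": 0, "wz": 0}, {"claw": 0.01, "dx": 0, "dy": 0, "dz": 0, "wx": 0, "wy": 0, "wz": 0}]' --newtons 30

```text
t: 21.25
eef_pos: [0.4922, 0.176, 0.0792]
tool_rot: [-0.0, 0.818, 0.575, 0.0]
contact_force: [-0.0, -0.8, -1.3]
gripper_width: 0.293
grasp_force: 30.1
```

Request:
drive_tool --increments '[{"claw": 0.01, "dx": 0, "dy": 0, "dz": 0.0008, "wx": 0, "wy": 0, "wz": 0}, {"claw": 0.01, "dx": 0, "dy": 0, "dz": 0, "wx": 0, "wy": 0, "wz": 0}]' --newtons 30

```text
t: 21.5
eef_pos: [0.4922, 0.176, 0.0785]
tool_rot: [-0.0, 0.818, 0.575, 0.0]
contact_force: [-0.6, 0.4, 1.1]
gripper_width: 0.29
grasp_force: 30.2
```

It has landed: the pan now carries about 3 N. I'll release slowly and retreat.

Request:
drive_tool --increments '[{"claw": 0.026, "dx": 0, "dy": 0, "dz": 0, "wx": 0, "wy": 0, "wz": 0}, {"claw": 0.029, "dx": 0, "dy": 0, "dz": 0, "wx": 0, "wy": 0, "wz": 0}, {"claw": 0.033, "dx": 0, "dy": 0, "dz": 0, "wx": 0, "wy": 0, "wz": 0}, {"claw": 0.045, "dx": 0, "dy": 0, "dz": 0, "wx": 0, "wy": 0, "wz": 0}, {"claw": 0.055, "dx": 0, "dy": 0, "dz": 0, "wx": 0, "wy": 0, "wz": 0}, {"claw": 0.055, "dx": 0, "dy": 0, "dz": -0.01, "wx": 0, "wy": 0, "wz": 0}, {"claw": 0.055, "dx": 0, "dy": 0, "dz": -0.03, "wx": 0, "wy": 0, "wz": 0}, {"claw": 0.055, "dx": 0, "dy": 0, "dz": -0.05, "wx": 0, "wy": 0, "wz": 0}, {"claw": 0.055, "dx": 0, "dy": 0, "dz": -0.05, "wx": 0, "wy": 0, "wz": 0}, {"claw": 0.055, "dx": 0, "dy": 0, "dz": -0.03, "wx": 0, "wy": 0, "wz": 0}, {"claw": 0.055, "dx": 0, "dy": 0, "dz": 0, "wx": 0, "wy": 0, "wz": 0}]' --newtons 20

```text
t: 22.88
eef_pos: [0.4936, 0.1763, 0.2511]
tool_rot: [-0.0, 0.818, 0.575, 0.003]
contact_force: [-0.3, -0.0, -0.3]
gripper_width: 0.646
grasp_force: 0.0
```

```bash
python3 - <<'E'
from h import *
p,S=snap('scene');np.set_printoptions(precision=4,suppress=True)
o=get_obs();print(o['t'],o['eef_pos'],o['contact_force'])
W=world('scene',S);c=np.hypot(W[...,0]-.49,W[...,1]-.177)
m=(c<.05)&(W[...,2]>.08)&(W[...,2]<.135);q=W[m];print('weight',m.sum(),q.mean(0),np.percentile(q,[2,98],axis=0))
k=(c<.05)&(W[...,2]>.115)&(W[...,2]<.135);print('top',W[k].mean(0),k.sum())
c=np.hypot(W[...,0]-.533,W[...,1]+.1925);m=(c<.02)&(W[...,2]>.105);print('bar',np.percentile(W[m][:,2],[80,95]))
cv2.imwrite('pics/s7.png',cv2.resize(p[165:275,160:380],None,fx=3.5,fy=3.5,interpolation=cv2.INTER_CUBIC)[:,:,::-1])
E
```

```text
22.925 [0.4925 0.1762 0.2495] [-0.792  -0.8533  0.5   ]
weight 126 [0.5002 0.173  0.1047] [[0.4864 0.163  0.0811]
 [0.5089 0.186  0.1245]]
top [0.4968 0.1741 0.1219] 35
bar [0.1266 0.1285]
```

View pics/s7.png

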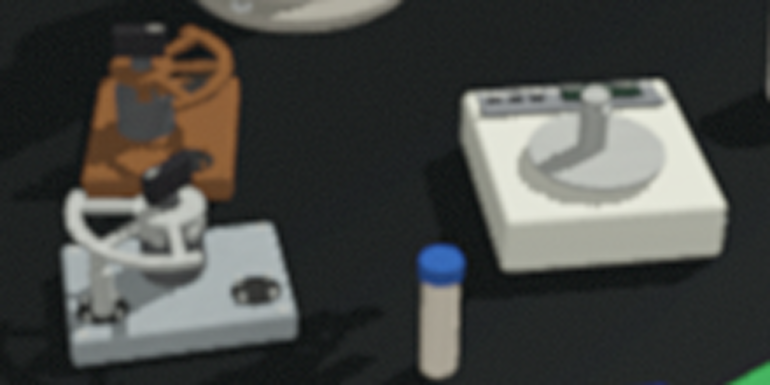

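The thick weight stands upright near the pan's centre at (593,120). The keeper is down over the thin weight, and the other things are undisturbed. Handing in.

```bash
python3 -c "
from station import *
print(hand_in())"
```

```text
the job is handed in; nothing more can be done
None
```

The job is handed in at about 23 s of the 61 s limit, though no verdict came back: the last picture and depth readings show the keeper knob down in the notch over the thin weight and the thick weight standing upright near the middle of the pan, with the dock and thin weight still in place.

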